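# Size a shaft collar on the step gauge

### The job

Three steel shaft collars lie on the bench. Pick the one whose bore brings it to a stop on the red step of the upright taper gauge and slide it down over the gauge, keeping hold of it until it stops there, then let go so that it sits level on the red step. Leave the other two collars where they are.

Things in the scene. Friction and masses are not known exactly. Their poses are not given: they have to be found in the camera images.
- gauge: upright taper gauge fixed to the bench. Origin: centre of its underside; z up. From below, height (width) in mm: wooden foot 0-12 (84), blue step 12-44 (44-41), red 44-76 (32-30), yellow 76-102 (22-21), metal nose 102-130 (14 tapering to 4). The top 4 mm of each step is a sloping shoulder. A collar passes steps narrower than its bore and stops on the shoulder of the first wider one
- gauge_tip (a point): tip of the gauge's metal nose, on its axis, 130 mm above the bench
- red_step (a point): point on the gauge's axis at the top of the red step, 76 mm above the bench. A collar stopped there has its underside about 2 mm below this height, so its centre about 10 mm above this point
- middle_centre (a point): middle-bore shaft collar: plain steel ring lying flat, 52 mm outside diameter, 24 mm high, 26 mm bore right through, about 0.22 kg; the three differ only in bore. Point: centre of the ring, half-way up, 12 mm above its underside; z along the bore. This is the one that stops on the red step (it clears the yellow step by about 2 mm all round).
- narrow_centre (a point): narrow-bore shaft collar: plain steel ring lying flat, 52 mm outside diameter, 24 mm high, 17 mm bore right through, about 0.22 kg; the three differ only in bore. Point: centre of the ring, half-way up, 12 mm above its underside; z along the bore. It would stop on the yellow step.
- wide_centre (a point): wide-bore shaft collar: plain steel ring lying flat, 52 mm outside diameter, 24 mm high, 37 mm bore right through, about 0.22 kg; the three differ only in bore. Point: centre of the ring, half-way up, 12 mm above its underside; z along the bore. It would stop on the blue step.

How it is judged:
By the outcome, as a careful person would: the job done as asked, in the order asked, and still so for the second after the job is handed in, with the robot touching nothing.
It also fails if it takes over 43 s, if anything falls off the work surface, if the arm or the gripper's body presses on something with over 40 N, if the wrist force passes 120 N, or if a joint passes its speed limit or range.

### The arm

A 6-joint arm with a two-finger parallel gripper is mounted at the origin on a cart in front of the work surface, level with it; the furniture and walls round the work are solid. World frame = base frame: x ahead of the robot, y to its left, z up, the work surface at z = 0. Lengths are in m, angles in rad, forces in N, time in s.
With the tool pointing down it reaches from about 0.375 to 0.9 m from the base axis. Payload 3.1 kg.
Tool frame: the origin (TCP) lies midway between the tips of the shut fingers; the grasp point (between the pads) lies grip_point_offset behind it (grip_point_offset is the distance from the TCP to the grasp point, in m); y points along the fingers, z is the direction in which the jaws open and shut, and the axes are right-handed (so a half turn about y gives the same grasp; the last joint's range is limited). The gripper opens to 87 mm and grips with 3 to 60 N. Pads are 19 mm wide; open, the fingers measure 117 mm over their backs; the gripper's body (75 mm by 190 mm) begins 51 mm behind the grasp point.
Start: joints at [1.032, 0.527, 1.433, -0, 1.181, -0.178], TCP at [0.22, 0.585, 0.223] pointing down, gripper open.
Joint ranges: [-3.08, 3.08], [-0.75, 2.2], [0.22, 2.44], [-1.43, 4.57], [0, 2.65], [-2.85, 2.85]. Speed limits (rad/s): [2.79, 2.79, 3.14, 3.14, 3.14, 3.14].

### API

Orientations are given as a unit quaternion [x, y, z, w].
In Python, from rig import * gives the robot as it stands.
- The arm moves only by the tool jog_arm, never from a script. Its argument "increments" is a list that holds one entry, the list of rows, each a list of 7 numbers: the turn, a rotation vector about the world's x, y, z in degrees, then the shift along the world's x, y, z in m, then the closure, from -1 (fully open) to 1 (shut), so that 0 is half open. In form: [[[rx, ry, rz, x, y, z, jaw], ...]]. A call has 1 to 8 rows; each row is the pose to reach, as a shift and turn from the pose measured when the call began; what a row does not reach only later rows make up. A row lasts 1/10 s, in which the tool goes at most 50 mm and 8.59 degrees, less where a joint would pass 70% of its speed; a pose out of reach is approached as far as the arm can. A call with a gripper value outside its range is refused whole. The fingers move at their own pace and stop on an object; "squeeze" is the grip in N (left out, the last holds). Time passes only in rows, so rows that repeat a pose let the fingers close. It gives the time, the measured TCP pose, the force and the opening at its end, in the units of the state.
- get_obs(): the state, without advancing time (a new reading comes with each control period).
- camera(name): name is "side" or "top" or "wrist"; returns the picture (480x640x3 uint8, red, green, blue); there is no depth.
- camera_info(name): a dict with "K" (3x3 intrinsics, pixels), "k1" (the pictures are not rectified: a ray, as slopes to the right and down, at radius r is drawn at 1 + k1 r^2 times it, then the intrinsics apply), "R" (3x3) and "t" (3): a world point X has camera coordinates R X + t. Camera axes: x right, y down, z forward; pixel columns grow to the right and rows downward; lengths in m; the calibration is good to about 2 mm. A picture is of the moment at which its call begins: read the wrist's pose just before it. camera_info takes no time and is no camera call; for the wrist camera it gives the pose at the moment of the call.
- hand_in(): hands the job in, once; it reports no verdict.
The state is a dict: "time": time; "q": joint angles; "joint_velocities": joint speeds; "joint_torque": joint torques, N m; "position": TCP position; "tool_rot": TCP orientation; "ft_force": force on the tool from outside, world axes, zero at the start; "moment": the same for the moment, N m; "grip_width": finger opening in m.
Only numpy, scipy, OpenCV 4.12 (cv2) and the standard library are available. Lean on these libraries where they do the work, as an engineer would, in place of code of your own. Each camera call takes 0.05 s, during which the arm holds its last target.

## Working session

There is one attempt and no reset: what is moved stays moved. The work goes in short steps, Python scripts to look and compute and a tool call to move; the robot and the scene stay as the last step left them, time stands still between calls to the robot, and variables do not carry over. Pictures are saved under pics/ and viewed, and the job is handed in when it is done.

Besides the shell and the picture viewer there is one more tool, called after ">>>" as name(argument=value, ...), one argument or row to a line, values as JSON. jog_arm: Moves the arm, as the interface text tells. Its arguments: {"type":"object","properties":{"increments":{"type":"array","items":{"type":"array","items":{"type":"array","items":{"type":"number"}}}},"squeeze":{"type":"number"}},"required":["increments"]}

```bash
mkdir -p pics; python3 - <<'E'
from rig import *
import cv2
o=get_obs()
for k in o: print(k,o[k])
for n in ["top","side"]:
    im=camera(n); cv2.imwrite(f"pics/{n}0.png",im[:,:,::-1])
for n in ["top","side","wrist"]: print(n,camera_info(n))
E
```

```text
time 0.0
q [ 1.03251618e+00  5.28479708e-01  1.43387928e+00 -3.94794796e-05
  1.18140519e+00 -1.78498878e-01]
joint_velocities [-0.00014436 -0.00041539 -0.00097403  0.00086089 -0.00117958 -0.0015489 ]
joint_torque [ 1.74149645e-03 -4.40046430e+01 -1.76591599e+01  6.33892254e-02
  5.81398350e-02 -1.71820516e-04]
position [0.21964737 0.58435646 0.22157064]
tool_rot [ 0.69642042 -0.12676885  0.12625443 -0.69497343]
ft_force [-0.68742377  1.06319944 -1.01912143]
moment [ 0.00972989  0.00346291 -0.00904378]
grip_width 0.08706691798192646
top {'K': array([[450.9580582 ,   0.        , 316.24822457],
       [  0.        , 450.9580582 , 234.60329294],
       [  0.        ,   0.        ,   1.        ]]), 'k1': -0.07686161452615563, 'R': array([[-0.02911701, -0.99956059, -0.00555257],
       [-0.99423189,  0.02953453, -0.10310512],
       [ 0.1032238 ,  0.00251843, -0.99465497]]), 't': array([-0.07819184,  0.53230072,  0.91549158])}
side {'K': array([[433.55972384,   0.        , 322.30415018],
       [  0.        , 433.55972384, 246.52128371],
       [  0.        ,   0.        ,   1.        ]]), 'k1': -0.040020949178723286, 'R': array([[ 0.82839761, -0.56013543, -0.00238783],
       [-0.38718834, -0.56953114, -0.72506514],
       [ 0.40477473,  0.60156677, -0.68867615]]), 't': array([-0.46434796,  0.20130772,  0.75696523])}
wrist {'K': array([[378.76904273,   0.        , 325.2878183 ],
       [  0.        , 378.76904273, 233.82853786],
       [  0.        ,   0.        ,   1.        ]]), 'k1': -0.02196240601633519, 'R': array([[ 0.35213379,  0.93594755, -0.00199653],
       [ 0.90133838, -0.33853642,  0.27015221],
       [ 0.25217241, -0.09692927, -0.96281556]]), 't': array([-0.62291126, -0.03215235,  0.390364  ])}
```

View pics/top0.png

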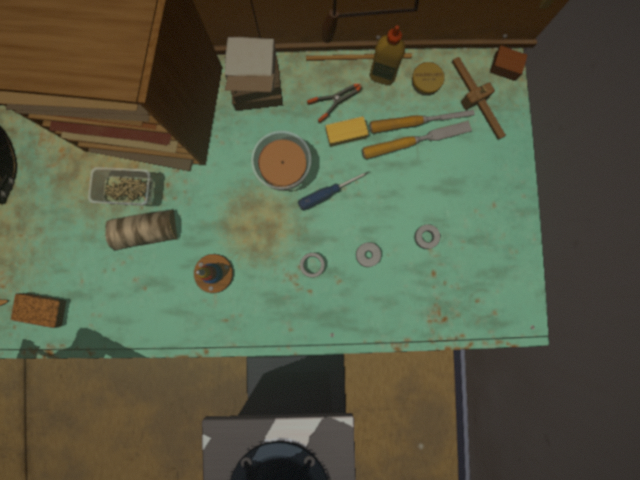

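View pics/side0.png

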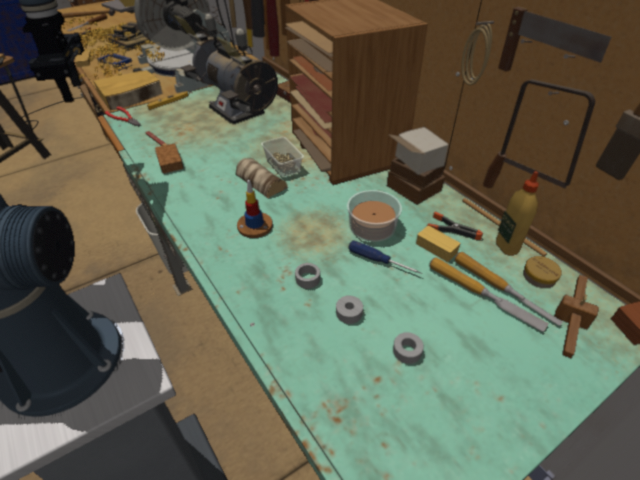

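The top view shows the gauge at about (213,273) and collars at about (313,265), (369,255) and (428,237). I'll measure the positions and compare the bores.

```bash
cat > h.py <<'E'
import numpy as np, cv2
from rig import *
def ray(n,uv,ci=None):
    ci=ci or camera_info(n); K=ci["K"];k=ci["k1"]
    d=cv2.undistortPoints(np.array([[uv]],float),K,np.array([k,0,0,0.]))[0,0]
    R=np.array(ci["R"]);t=np.array(ci["t"])
    return -R.T@t, R.T@np.array([d[0],d[1],1])
def onz(n,uv,z,ci=None):
    c,d=ray(n,uv,ci); return c+d*(z-c[2])/d[2]
def tri(rays):
    A=np.zeros((3,3));b=np.zeros(3)
    for c,d in rays:
        d=d/np.linalg.norm(d);P=np.eye(3)-np.outer(d,d);A+=P;b+=P@c
    X=np.linalg.solve(A,b)
    return X,[np.linalg.norm((np.eye(3)-np.outer(d,d)/(d@d))@(X-c)) for c,d in rays]
E
python3 - <<'E'
import cv2,numpy as np
t=cv2.imread('pics/top0.png');s=cv2.imread('pics/side0.png')
a=cv2.resize(t[215:305,180:460],None,fx=2.8,fy=2.8,interpolation=cv2.INTER_CUBIC)
b=cv2.resize(s[170:370,230:440],None,fx=2.8,fy=2.8,interpolation=cv2.INTER_CUBIC)
cv2.imwrite('pics/tz.png',a);cv2.imwrite('pics/sz.png',b)
for n,im in(("top",t),("side",s)):
    hsv=cv2.cvtColor(im,cv2.COLOR_BGR2HSV)
    m=((hsv[:,:,1]<60)&(hsv[:,:,2]>60)).astype(np.uint8)*255
    cs,h=cv2.findContours(m,cv2.RETR_CCOMP,cv2.CHAIN_APPROX_NONE)
    for i,c in enumerate(cs):
        A=cv2.contourArea(c)
        x,y,w,hh=cv2.boundingRect(c)
        if 30<A<2500 and y>180 and y<370 and 190<x<460:
            print(n,h[0][i][3],round(A),x,y,w,hh, [np.round(v,1) for v in (cv2.fitEllipse(c) if len(c)>5 else [])])
E
```

```text
top -1 777 246 351 61 46 [array([271.4, 371.3]), array([39.9, 63.5]), np.float64(77.0)]
top -1 46 221 342 17 6 [array([229.7, 344.9]), array([ 5.2, 15.9]), np.float64(86.1)]
top -1 48 374 340 12 9 [array([380.2, 343.4]), array([ 6.3, 12. ]), np.float64(117.1)]
top -1 124 381 337 32 15 [array([398.9, 345.6]), array([12.8, 29.1]), np.float64(72.1)]
top 296 38 403 337 8 11 [array([406.4, 342. ]), array([ 5.6, 10.3]), np.float64(13.0)]
top -1 38 285 321 9 11 [array([289. , 326.4]), array([ 5.6, 11.7]), np.float64(156.3)]
top -1 49 220 314 15 9 [array([227.4, 318.4]), array([ 5.9, 14.6]), np.float64(63.9)]
top -1 36 213 293 5 14 [array([214.8, 299.4]), array([ 4.5, 14.2]), np.float64(1.2)]
top -1 1762 422 292 94 188 [array([467.7, 378.5]), array([ 84.7, 154. ]), np.float64(170.3)]
top 594 52 455 339 11 8 [array([460.6, 342.4]), array([7.1, 9.7]), np.float64(97.0)]
top 594 52 426 318 15 7 [array([433.2, 320.8]), array([ 5.5, 13.9]), np.float64(92.8)]
top 594 50 439 315 10 9 [array([443.8, 319. ]), array([7.1, 9.5]), np.float64(52.3)]
top 594 71 431 305 11 13 [array([437.2, 311.2]), array([
[... 2063 characters left out ...]
 272 12 6 [array([306.9, 274.6]), array([ 4.5, 10.8]), np.float64(77.2)]
side 365 59 458 239 11 13 [array([462.2, 244.8]), array([ 8.8, 12.1]), np.float64(171.0)]
side 365 46 292 229 10 8 [array([296.9, 232. ]), array([6.8, 9.3]), np.float64(119.3)]
side 365 292 306 221 29 26 [array([321.1, 235.3]), array([20.8, 26.3]), np.float64(55.5)]
side 365 122 354 219 36 10 [array([371.1, 223.8]), array([ 8.6, 31. ]), np.float64(96.5)]
side 365 224 297 219 28 22 [array([307.9, 228.3]), array([19. , 24.6]), np.float64(86.4)]
side 365 143 432 210 22 17 [array([440.5, 217.4]), array([ 8. , 26.7]), np.float64(122.3)]
side 365 830 351 200 46 25 [array([373.7, 212.1]), array([24. , 44.3]), np.float64(94.0)]
```

View pics/tz.png

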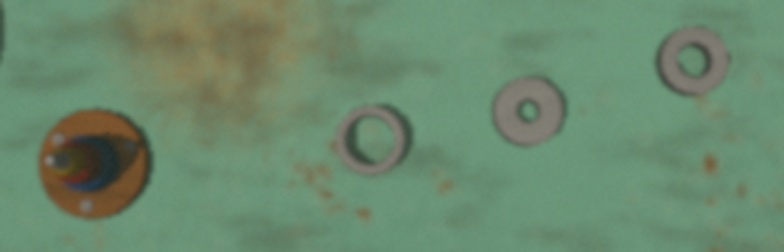

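View pics/sz.png

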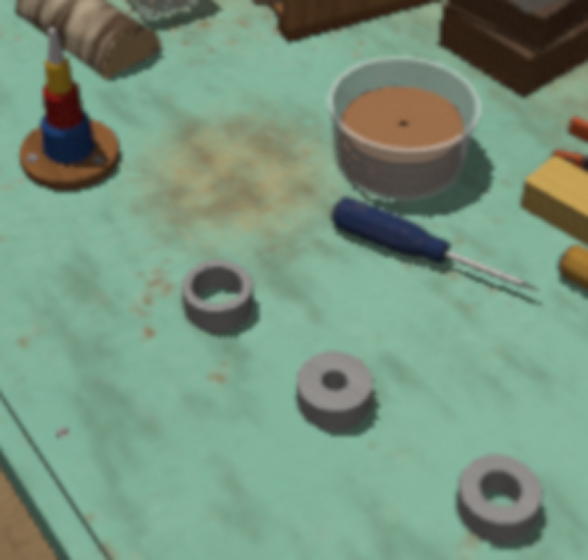

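The right-most collar is the middle one: top (427.5,236.8), side about (408,348). Next come narrow at (369,254) and wide at (313,265). The gauge tip is at about (198,272) in top and (249,181) in side.

```bash
python3 - <<'E'
from h import *
print("mid", onz("top",(427.5,236.9),.024), onz("side",(408.6,346.5),.024))
print("nar", onz("top",(368.9,254.2),.024), onz("side",(349.5,305),.024))
print("wid", onz("top",(313.5,264.8),.024))
print("foot",onz("top",(213.9,273.2),.012), onz("side",(255,223.5),.012))
print("tip",onz("top",(197.9,272.1),.13), onz("side",(248.9,181.4),.13), tri([ray("top",(197.9,272.1)),ray("side",(248.9,181.4))]))
r=onz("top",(414.5,236.9),.024)-onz("top",(440,236.9),.024);print("od",r)
o=get_obs()
from scipy.spatial.transform import Rotation as Ro
print(Ro.from_quat(o["tool_rot"]).as_matrix().round(3), grip_point_offset if 'grip_point_offset' in globals() else None)
ci=camera_info("wrist"); print(-np.array(ci["R"]).T@np.array(ci["t"])-o["position"])
import rig; print([x for x in dir(rig) if x[0]!='_'])
E
```

```text
mid [ 0.51830751 -0.32762527  0.024     ] [ 0.51637664 -0.33268006  0.024     ]
nar [ 0.4856931 -0.202583   0.024    ] [ 0.48639443 -0.20124402  0.024     ]
wid [ 0.4670338  -0.08623346  0.024     ]
foot [0.45563399 0.12533386 0.012     ] [0.45483332 0.12293587 0.012     ]
tip [0.45558452 0.12792522 0.13      ] [0.45478062 0.12344132 0.13      ] (array([0.45623679, 0.1285923 , 0.12644527]), [np.float64(0.0006208674227997086), np.float64(0.0006208674227997462)])
od [0.00161517 0.05406612 0.        ]
[[ 0.936 -0.001  0.352]
 [-0.352 -0.002  0.936]
 [-0.    -1.    -0.002]] 0.0187
[-0.069802    0.02553646  0.16163121]
['Unreachable', 'camera', 'camera_info', 'get_obs', 'grip_point_offset', 'hand_in']
```

>>> jog_arm(
  increments=[
    [[0,0,2.6,0.02,-0.038,0,-1],[0,0,5.2,0.04,-0.076,0,-1],[0,0,7.8,0.06,-0.115,0,-1],[0,0,10.4,0.08,-0.153,0,-1],[0,0,13,0.1,-0.191,0,-1],[0,0,15.6,0.12,-0.23,0,-1],[0,0,18.2,0.14,-0.268,0,-1],[0,0,20.6,0.16,-0.306,0,-1]],
  ],
)

```text
time: 0.9
position: [0.38, 0.2768, 0.2215]
tool_rot: [0.708, 0.0, -0.001, -0.706]
ft_force: [1.4, 0.6, -0.0]
grip_width: 0.0875
```

>>> jog_arm(
  increments=[
    [[0,0,0,0.02,-0.04,0,-1],[0,0,0,0.04,-0.08,0,-1],[0,0,0,0.06,-0.115,0,-1],[0,0,0,0.076,-0.15,0,-1],[0,0,0,0.076,-0.15,0,-1],[0,0,0,0.076,-0.15,0,-1]],
  ],
)

```text
time: 1.5
position: [0.4558, 0.1261, 0.2212]
tool_rot: [0.708, -0.001, -0.0, -0.707]
ft_force: [-0.8, 0.6, 0.3]
grip_width: 0.0874
```

```bash
python3 - <<'E'
from h import *
import json
ci=camera_info("wrist");o=get_obs()
im=camera("wrist"); cv2.imwrite("pics/w1.png",im[:,:,::-1])
np.savez("w1.npz",K=ci["K"],k1=ci["k1"],R=ci["R"],t=ci["t"])
print(o["position"],o["tool_rot"])
E
```

```text
[0.45578418 0.12613809 0.22116206] [ 7.07694348e-01 -9.92701761e-04 -4.30660433e-04 -7.06517897e-01]
```

View pics/w1.png

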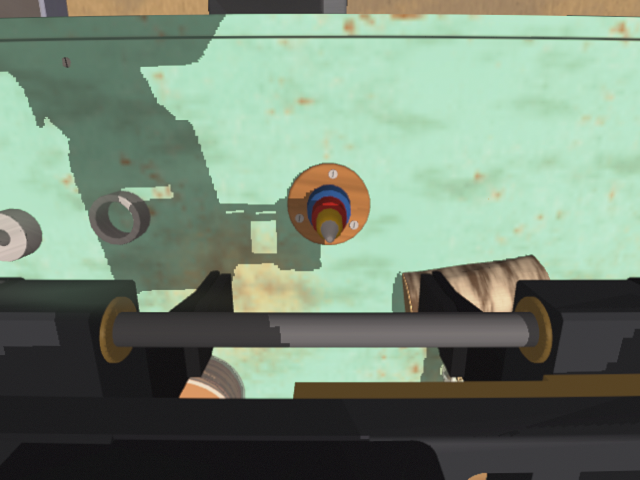

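The wrist view shows the gauge: foot centre about (329,204), nose tip about (329,243).

```bash
python3 - <<'E'
from h import *
d=np.load("w1.npz"); ci={k:d[k] for k in d}; ci["k1"]=float(ci["k1"])
im=cv2.imread("pics/w1.png")
hsv=cv2.cvtColor(im,cv2.COLOR_BGR2HSV); g=np.zeros(im.shape[:2],np.uint8)
# foot: orange hue
h=hsv[:,:,0];s=hsv[:,:,1];v=hsv[:,:,2]
roi=np.zeros_like(g);roi[155:255,280:380]=1
not_bench=(~((h>55)&(h<95)&(s<130)))&(roi>0)
m=((h>5)&(h<20)&(s>100)).astype(np.uint8)*roi
m=cv2.morphologyEx(m,cv2.MORPH_CLOSE,np.ones((5,5)))
c=max(cv2.findContours(m,cv2.RETR_EXTERNAL,cv2.CHAIN_APPROX_NONE)[0],key=cv2.contourArea)
e=cv2.fitEllipse(cv2.convexHull(c)); print("foot ell",e, onz("w",e[0],.012,ci))
for name,lo,hi in(("red",170,6),("yellow",20,35),("blue",100,125)):
    mm=((h>=lo)|(h<=hi) if lo>hi else (h>=lo)&(h<=hi))&(s>120)&(roi>0)
    ys,xs=np.where(mm); print(name,len(xs),xs.min(),xs.max(),ys.min(),ys.max())
cv2.imwrite("pics/w1z.png",cv2.resize(im[155:255,280:380],None,fx=6,fy=6,interpolation=cv2.INTER_NEAREST))
for uv in [(328.5,243),(329,240)]: print(onz("w",uv,.13,ci))
# TCP projection
def proj(X): 
    return cv2.projectPoints(np.array([X],float),cv2.Rodrigues(ci["R"])[0],ci["t"],ci["K"],np.array([ci["k1"],0,0,0.]))[0].ravel()
print(proj([.4558,.1261,.2212]))
E
```

```text
foot ell ((328.27911376953125, 203.70208740234375), (81.10317993164062, 81.91841125488281), 97.01850891113281) [0.4537017  0.12795209 0.012     ]
red 473 312 345 197 229
yellow 331 317 341 209 237
blue 492 308 349 186 221
[0.4585591  0.12741014 0.13      ]
[0.45637588 0.12775529 0.13      ]
[326.9625707  294.64494631]
```

View pics/w1z.png

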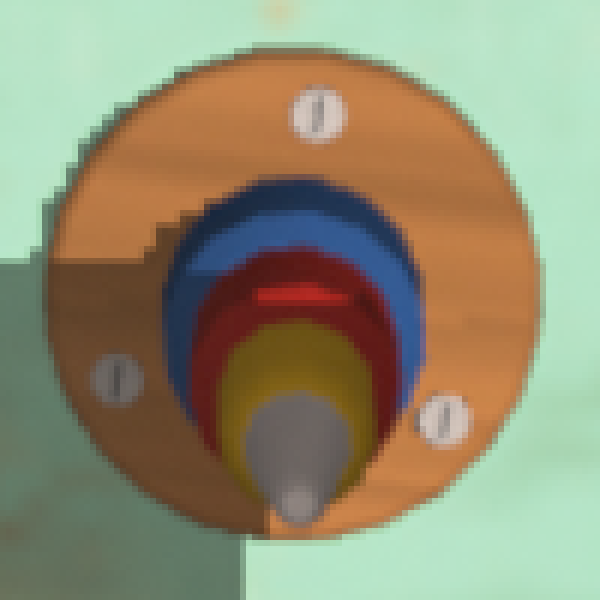

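>>> jog_arm(
  increments=[
    [[0,0,0,0.006,-0.045,0,-1],[0,0,0,0.012,-0.09,0,-1],[0,0,0,0.018,-0.135,0,-1],[0,0,0,0.024,-0.18,0,-1],[0,0,0,0.03,-0.225,0,-1],[0,0,0,0.036,-0.27,0,-1],[0,0,0,0.042,-0.315,0,-1],[0,0,0,0.048,-0.36,0,-1]],
  ],
)

```text
time: 2.35
position: [0.5034, -0.2326, 0.221]
tool_rot: [0.707, 0.0, -0.002, -0.707]
ft_force: [1.5, 0.0, -0.2]
grip_width: 0.0868
```

>>> jog_arm(
  increments=[
    [[0,0,0,0.006,-0.045,-0.02,-1],[0,0,0,0.013,-0.09,-0.04,-1],[0,0,0,0.013,-0.096,-0.06,-1],[0,0,0,0.013,-0.096,-0.08,-1],[0,0,0,0.013,-0.096,-0.08,-1],[0,0,0,0.013,-0.096,-0.08,-1]],
  ],
)

```text
time: 2.95
position: [0.5168, -0.3268, 0.1408]
tool_rot: [-0.707, -0.001, 0.003, 0.707]
ft_force: [0.4, -0.4, 0.3]
grip_width: 0.087
```

```bash
python3 - <<'E'
from h import *
ci=camera_info("wrist");o=get_obs()
im=camera("wrist"); cv2.imwrite("pics/w2.png",im[:,:,::-1])
np.savez("w2.npz",K=ci["K"],k1=ci["k1"],R=ci["R"],t=ci["t"])
print(o["position"],o["tool_rot"],o["q"],o["time"])
E
```

```text
[ 0.51675753 -0.32682809  0.14082617] [-7.06868091e-01 -6.02230229e-04  3.32453870e-03  7.07337322e-01] [-0.74541376  0.61018743  1.53948818 -0.00254248  0.99519167 -2.32037593] 2.95
```

View pics/w2.png

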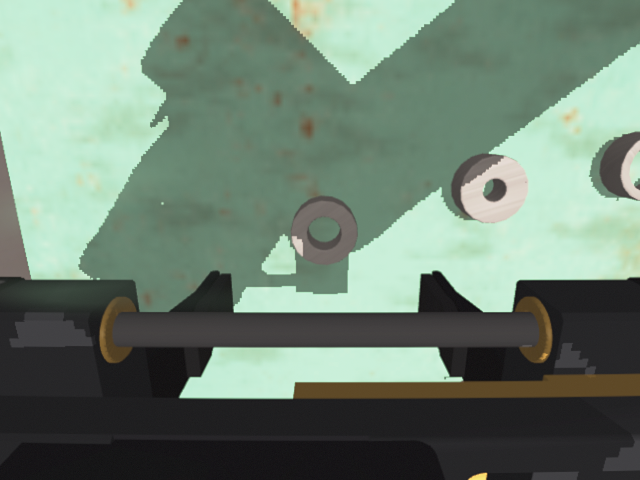

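The middle collar is at about (324,230) in the wrist view. Its bore is clearly larger than that of the narrow one at (495,189).

```bash
python3 - <<'E'
from h import *
d=np.load("w2.npz"); ci={k:d[k] for k in d}; ci["k1"]=float(ci["k1"])
im=cv2.imread("pics/w2.png"); x0,y0=280,185
z=im[y0:280,x0:370]
hsv=cv2.cvtColor(z,cv2.COLOR_BGR2HSV)
m=((hsv[:,:,1]<50)&(hsv[:,:,2]<165)).astype(np.uint8)
cs,h=cv2.findContours(m,cv2.RETR_CCOMP,cv2.CHAIN_APPROX_NONE)
for i,c in enumerate(cs):
    if cv2.contourArea(c)>150:
        e=cv2.fitEllipse(cv2.convexHull(c)); uv=(e[0][0]+x0,e[0][1]+y0)
        print(h[0][i][3],cv2.contourArea(c),cv2.boundingRect(c),np.round(e[1],1),np.round(uv,1),onz("w",uv,.024,ci),onz("w",uv,0.0,ci))
cv2.imwrite("pics/w2z.png",cv2.resize(z,None,fx=6,fy=6,interpolation=cv2.INTER_NEAREST))
E
```

```text
-1 4314.0 (0, 0, 78, 91) [80.1 94.8] [315.5 228.4] [ 0.51556429 -0.33501345  0.024     ] [ 0.52184014 -0.33560361  0.        ]
9 164.5 (11, 50, 13, 22) [11.7 23.9] [298.4 244.9] [ 0.52874787 -0.34819501  0.024     ] [ 0.53615904 -0.34992031  0.        ]
9 405.5 (31, 33, 30, 24) [22.9 29.2] [325.1 229.8] [ 0.51661173 -0.32772745  0.024     ] [ 0.52297779 -0.32769018  0.        ]
```

View pics/w2z.png

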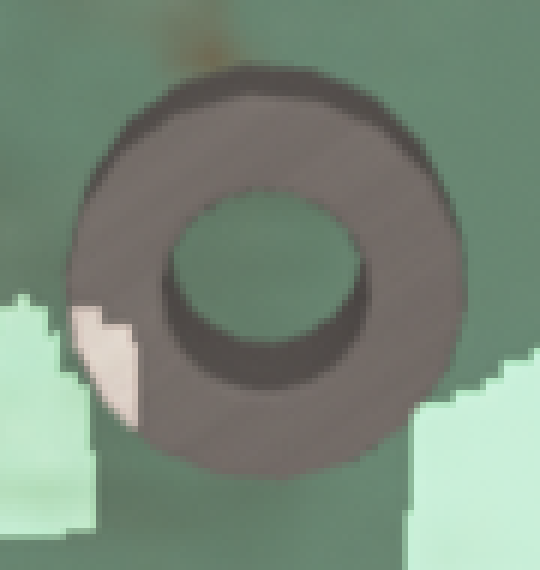

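```bash
python3 - <<'E'
from h import *
d=np.load("w2.npz"); ci={k:d[k] for k in d}; ci["k1"]=float(ci["k1"])
print(onz("w",(324.0,232.4),.024,ci)); a=onz("w",(291.2,232.4),.024,ci)-onz("w",(357,232.4),.024,ci);print(a)
o=get_obs();print(o["position"])
E
```

```text
[ 0.51869666 -0.32853821  0.024     ]
[ 0.00026635 -0.05019038  0.        ]
[ 0.51724591 -0.32742286  0.14171475]
```

>>> jog_arm(
  increments=[
    [[0,0,0,0.0015,-0.0015,-0.04,-1],[0,0,0,0.0015,-0.0015,-0.08,-1],[0,0,0,0.0015,-0.0015,-0.11,-1],[0,0,0,0.0015,-0.0015,-0.125,-1],[0,0,0,0.0015,-0.0015,-0.134,-1],[0,0,0,0.0015,-0.0015,-0.136,-1],[0,0,0,0.0015,-0.0015,-0.136,-1]],
  ],
  squeeze=25,
)

```text
time: 3.7
position: [0.5196, -0.3295, 0.0069]
tool_rot: [0.708, 0.002, -0.002, -0.706]
ft_force: [-0.1, -0.3, -0.9]
grip_width: 0.0873
```

>>> jog_arm(
  increments=[
    [[0,0,0,0,0,-0.0025,-1],[0,0,0,0,0,-0.0025,0],[0,0,0,0,0,-0.0025,0.3],[0,0,0,0,0,-0.0025,1],[0,0,0,0,0,-0.0025,1],[0,0,0,0,0,-0.0025,1],[0,0,0,0,0,-0.0025,1]],
  ],
  squeeze=25,
)

```text
time: 4.4
position: [0.5195, -0.3293, 0.0044]
tool_rot: [0.708, 0.002, -0.002, -0.706]
ft_force: [0.6, 0.5, 0.8]
grip_width: 0.05
```

>>> jog_arm(
  increments=[
    [[0,0,0,0,0,0,1],[0,0,0,0,0,0,1],[0,0,0,0,0,0.01,1],[0,0,0,0,0,0.03,1],[0,0,0,0,0,0.06,1],[0,0,0,0,0,0.1,1],[0,0,0,0,0,0.14,1],[0,0,0,0,0,0.17,1]],
  ],
  squeeze=25,
)

```text
time: 5.2
position: [0.5198, -0.3296, 0.1773]
tool_rot: [0.708, 0.002, -0.002, -0.706]
ft_force: [0.6, -0.6, -2.5]
grip_width: 0.0504
```

```bash
python3 - <<'E'
from h import *
ci=camera_info("wrist");o=get_obs()
im=camera("wrist"); cv2.imwrite("pics/w3.png",im[:,:,::-1])
np.savez("w3.npz",K=ci["K"],k1=ci["k1"],R=ci["R"],t=ci["t"],pos=o["position"])
print(o["position"],o["tool_rot"],o["grip_width"],o["time"])
E
```

```text
[ 0.51984032 -0.32955264  0.17732581] [ 0.70841218  0.00235077 -0.00172622 -0.70579294] 0.05043023574098163 5.2
```

View pics/w3.png

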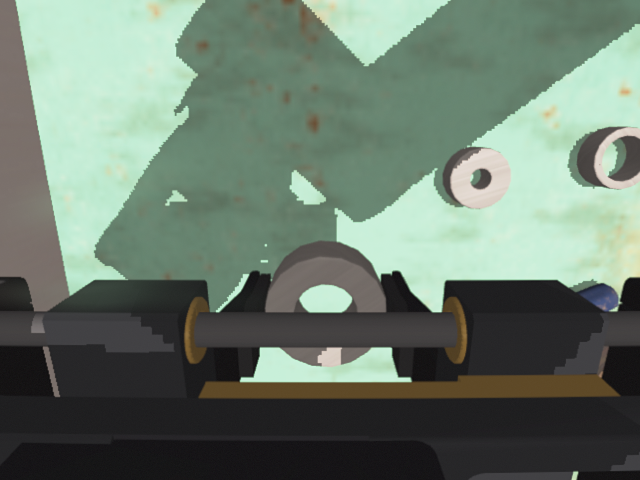

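```bash
python3 - <<'E'
from h import *
d=np.load("w3.npz"); ci={k:d[k] for k in d}; ci["k1"]=float(ci["k1"])
im=cv2.imread("pics/w3.png")
cv2.imwrite("pics/w3z.png",cv2.resize(im[230:380,250:410],None,fx=4,fy=4,interpolation=cv2.INTER_NEAREST))
E
```

```text
(no output)
```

View pics/w3z.png

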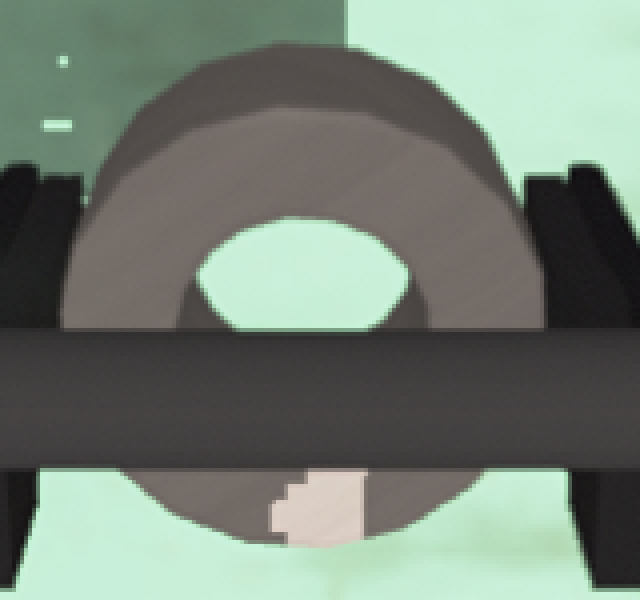

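```bash
python3 - <<'E'
from h import *
d=np.load("w3.npz"); ci={k:d[k] for k in d}; ci["k1"]=float(ci["k1"])
p=d["pos"]
for dz in (.018,.020,.022):
  z=p[2]+dz
  print(dz,(onz("w",(325.1,311.2),z,ci)-p)*1e3, (onz("w",(264.5,311),z,ci)-onz("w",(385.7,311),z,ci))*1e3,(onz("w",(325,256.2),z,ci)-onz("w",(325,366.2),z,ci))*1e3)
E
```

```text
0.018 [-0.75902974 -0.8265534  18.        ] [  0.38631125 -50.7059624    0.        ] [-50.93965041  -0.27904733   0.        ]
0.02 [-1.79131064 -0.82387433 20.        ] [  0.38092842 -49.99942994   0.        ] [-50.22986175  -0.27515911   0.        ]
0.022 [-2.82359154 -0.82119525 22.        ] [  0.37554559 -49.29289747   0.        ] [-49.5200731   -0.27127089   0.        ]
```

>>> jog_arm(
  increments=[
    [[0,0,0,-0.006,0.042,0,1],[0,0,0,-0.012,0.084,0,1],[0,0,0,-0.018,0.126,0,1],[0,0,0,-0.024,0.168,0,1],[0,0,0,-0.03,0.21,0,1],[0,0,0,-0.036,0.252,0,1],[0,0,0,-0.042,0.294,0,1],[0,0,0,-0.048,0.336,0,1]],
  ],
)

```text
time: 6.05
position: [0.4733, 0.0061, 0.1823]
tool_rot: [0.711, 0.005, 0.001, -0.704]
ft_force: [0.9, 0.3, -2.2]
grip_width: 0.0501
```

>>> jog_arm(
  increments=[
    [[0,0,0,-0.006,0.042,-0.002,1],[0,0,0,-0.012,0.084,-0.004,1],[0,0,0,-0.016,0.11,-0.004,1],[0,0,0,-0.018,0.1225,-0.004,1],[0,0,0,-0.018,0.1225,-0.004,1],[0,0,0,-0.018,0.1225,-0.004,1]],
  ],
)

```text
time: 6.65
position: [0.4556, 0.1279, 0.1784]
tool_rot: [0.711, 0.005, 0.001, -0.703]
ft_force: [0.3, -0.7, -1.9]
grip_width: 0.0501
```

```bash
python3 - <<'E'
from h import *
from scipy.spatial.transform import Rotation as Ro
ci=camera_info("wrist");o=get_obs()
im=camera("wrist"); cv2.imwrite("pics/w4.png",im[:,:,::-1])
np.savez("w4.npz",K=ci["K"],k1=ci["k1"],R=ci["R"],t=ci["t"],pos=o["position"])
print(o["position"],Ro.from_quat(o["tool_rot"]).as_matrix().round(4),o["grip_width"],o["time"])
im=camera("side"); cv2.imwrite("pics/s4.png",cv2.resize(im[100:300,130:380,::-1],None,fx=3,fy=3,interpolation=cv2.INTER_CUBIC))
im=camera("top"); cv2.imwrite("pics/t4.png",im[:,:,::-1])
E
```

```text
[0.45564453 0.12788081 0.17841945] [[ 1.      0.0079 -0.0058]
 [ 0.0059 -0.0105  0.9999]
 [ 0.0078 -0.9999 -0.0105]] 0.050059089380378285 6.65
```

View pics/w4.png

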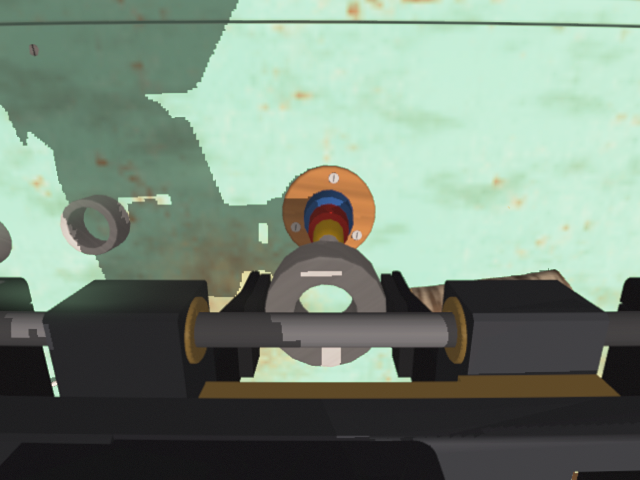

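View pics/s4.png

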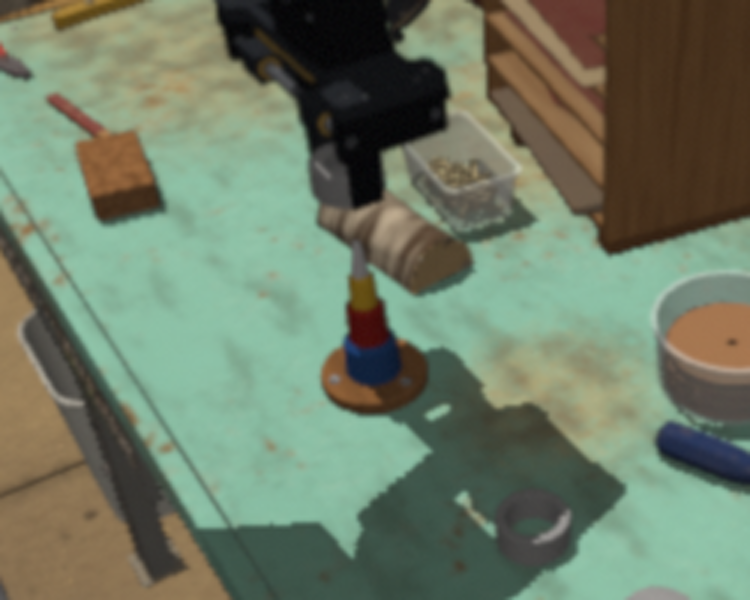

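The collar is held above the gauge. The foot is at about (328.5,209) and the collar's top face is centred near (326,311). Now computing the relative offset.

```bash
python3 - <<'E'
from h import *
d=np.load("w4.npz"); ci={k:d[k] for k in d}; ci["k1"]=float(ci["k1"]);p=d["pos"]
im=cv2.imread("pics/w4.png")
z=np.hstack([cv2.resize(im[160:260,275:385],None,fx=3.5,fy=3.5,interpolation=cv2.INTER_NEAREST),cv2.resize(im[270:370,260:370+20],None,fx=3.5,fy=3.5,interpolation=cv2.INTER_NEAREST)])
cv2.imwrite("pics/w4z.png",z)
hsv=cv2.cvtColor(im,cv2.COLOR_BGR2HSV);h,s=hsv[:,:,0],hsv[:,:,1]
m=((h>5)&(h<20)&(s>100)).astype(np.uint8); m[:160]=0;m[260:]=0;m[:,:275]=0;m[:,385:]=0
c=max(cv2.findContours(m,cv2.RETR_EXTERNAL,cv2.CHAIN_APPROX_NONE)[0],key=cv2.contourArea)
e=cv2.fitEllipse(cv2.convexHull(c));print(e,cv2.boundingRect(c),onz("w",e[0],.012,ci),p)
ci2=camera_info("wrist")
E
```

```text
((328.27325439453125, 210.92001342773438), (90.71562957763672, 92.13899993896484), 97.71968078613281) (283, 166, 92, 83) [0.45335234 0.12797776 0.012     ] [0.45564453 0.12788081 0.17841945]
```

View pics/w4z.png

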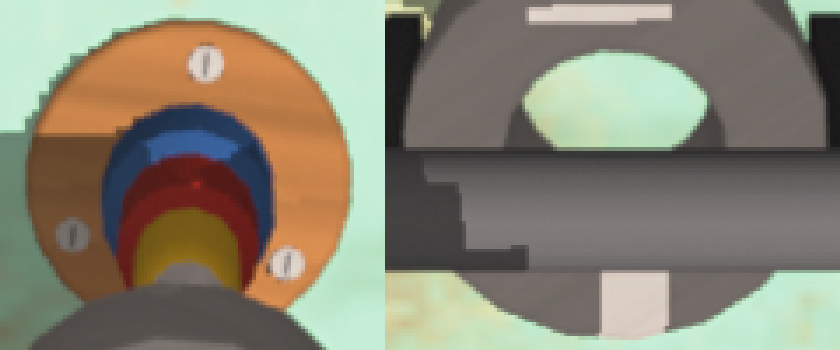

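>>> jog_arm(
  increments=[
    [[0.6,0.45,0,0,0.001,0,1],[0.6,0.45,0,0,0.001,-0.02,1],[0.6,0.45,0,0,0.001,-0.04,1],[0.6,0.45,0,0,0.001,-0.055,1],[0.6,0.45,0,0,0.001,-0.06,1],[0.6,0.45,0,0,0.001,-0.06,1]],
  ],
)

```text
time: 7.4
position: [0.4557, 0.1278, 0.1178]
tool_rot: [-0.707, -0.0, 0.002, 0.707]
ft_force: [0.4, -0.0, -2.1]
grip_width: 0.0501
```

```bash
python3 - <<'E'
from h import *
from scipy.spatial.transform import Rotation as Ro
ci=camera_info("wrist");o=get_obs()
im=camera("wrist"); cv2.imwrite("pics/w5.png",im[:,:,::-1])
np.savez("w5.npz",K=ci["K"],k1=ci["k1"],R=ci["R"],t=ci["t"],pos=o["position"])
print(o["position"],Ro.from_quat(o["tool_rot"]).as_matrix()[:,1].round(4),o["grip_width"],o["time"],o["ft_force"])
z=cv2.resize(im[230:380,250:410,::-1],None,fx=4,fy=4,interpolation=cv2.INTER_NEAREST); cv2.imwrite("pics/w5z.png",z)
im=camera("side"); cv2.imwrite("pics/s5.png",cv2.resize(im[130:250,200:310,::-1],None,fx=5,fy=5,interpolation=cv2.INTER_CUBIC))
E
```

```text
[0.4557193  0.12775497 0.11782694] [-1.9e-03  4.0e-04 -1.0e+00] 0.050079621643790644 7.4 [ 0.41671926 -0.0094746  -2.09056015]
```

View pics/w5z.png

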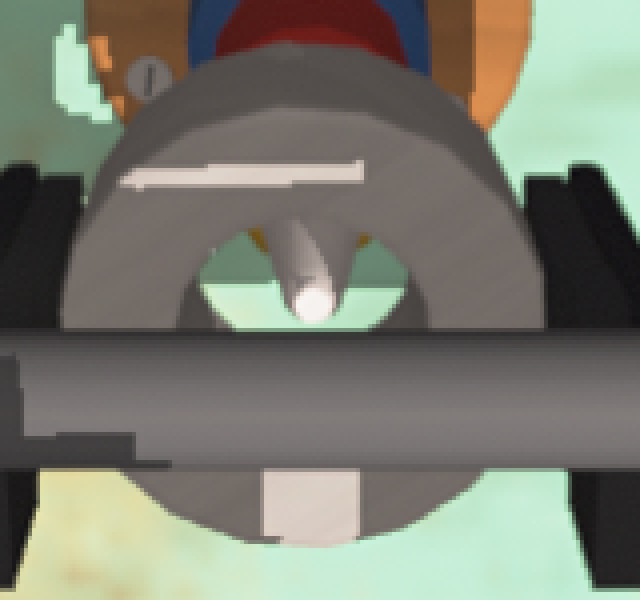

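View pics/s5.png

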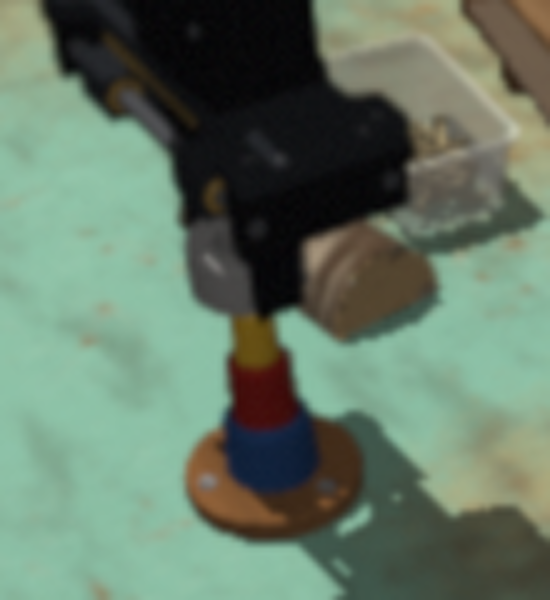

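The nose tip shows through the bore at full-frame (328,305.5), and the collar's top face is centred at (325.1,311.2). So the gauge sits about 1 mm to +y of the collar.

```bash
python3 - <<'E'
from h import *
d=np.load("w5.npz"); ci={k:d[k] for k in d}; ci["k1"]=float(ci["k1"]);p=d["pos"]
t=onz("w",(328.0,305.3),.13,ci); print(t)
for b in (.003,.0044,.006): print((t-onz("w",(325.1,311.2),p[2]-b+.024,ci))*1e3)
E
```

```text
[0.45519223 0.12811627 0.13      ]
[ 1.70425973  1.25944428 -8.82694301]
[ 0.98651371  1.25782369 -7.42694301]
[ 0.16623253  1.25597159 -5.82694301]
```

>>> jog_arm(
  increments=[
    [[0,0,0,0.0005,0.0012,0,1],[0,0,0,0.0005,0.0012,0,1],[0,0,0,0.0005,0.0012,-0.005,1],[0,0,0,0.0005,0.0012,-0.01,1],[0,0,0,0.0005,0.0012,-0.015,1],[0,0,0,0.0005,0.0012,-0.02,1],[0,0,0,0.0005,0.0012,-0.02,1]],
  ],
)

```text
time: 8.2
position: [0.4564, 0.1292, 0.0979]
tool_rot: [-0.707, -0.001, 0.001, 0.707]
ft_force: [0.7, -0.1, -2.5]
grip_width: 0.0504
```

```bash
python3 - <<'E'
from h import *
from scipy.spatial.transform import Rotation as Ro
o=get_obs()
im=camera("wrist")
print(o["position"],Ro.from_quat(o["tool_rot"]).as_matrix()[:,1].round(4),o["grip_width"],o["time"],o["ft_force"],o["moment"])
z=cv2.resize(im[230:380,250:410,::-1],None,fx=4,fy=4,interpolation=cv2.INTER_NEAREST); cv2.imwrite("pics/w6z.png",z)
E
```

```text
[0.45635793 0.12920145 0.09792593] [-1.2e-03  4.0e-04 -1.0e+00] 0.050385748458367026 8.2 [ 0.67096271 -0.08638832 -2.47985844] [ 0.03739713 -0.00718746 -0.03015076]
```

View pics/w6z.png

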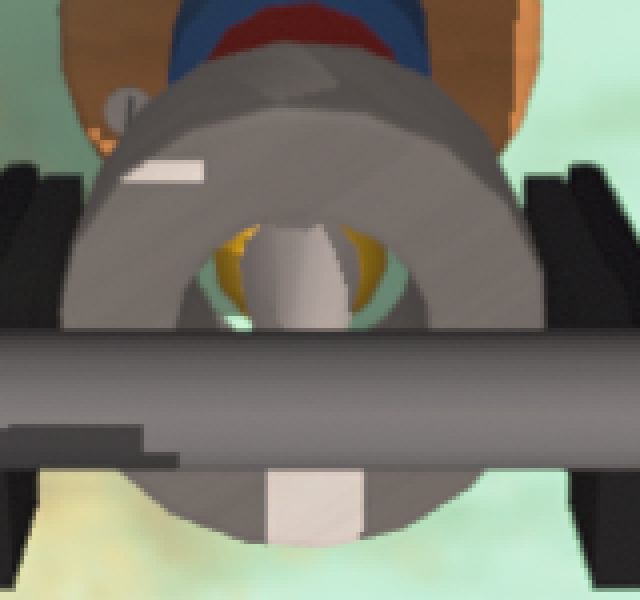

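The yellow step is centred in the bore (215–388 against a collar centre of 302) with no contact force. I'll continue down, slowly near the end.

>>> jog_arm(
  increments=[
    [[0,0,0,0,0,-0.005,1],[0,0,0,0,0,-0.01,1],[0,0,0,0,0,-0.014,1],[0,0,0,0,0,-0.016,1],[0,0,0,0,0,-0.017,1],[0,0,0,0,0,-0.017,1]],
  ],
)

```text
time: 8.85
position: [0.4565, 0.1292, 0.0811]
tool_rot: [-0.707, -0.001, 0.001, 0.707]
ft_force: [0.6, 0.8, -1.4]
grip_width: 0.0501
```

>>> jog_arm(
  increments=[
    [[0,0,0,0,0,-0.001,1],[0,0,0,0,0,-0.002,1],[0,0,0,0,0,-0.002,1]],
  ],
)

```text
time: 9.15
position: [0.4564, 0.1292, 0.0791]
tool_rot: [-0.707, -0.001, 0.001, 0.707]
ft_force: [-0.3, 0.2, -1.4]
grip_width: 0.0507
```

>>> jog_arm(
  increments=[
    [[0,0,0,0,0,-0.001,1],[0,0,0,0,0,-0.001,1]],
  ],
)

```text
time: 9.35
position: [0.4562, 0.1291, 0.0784]
tool_rot: [-0.707, -0.001, 0.002, 0.707]
ft_force: [-1.4, -0.2, 2.8]
grip_width: 0.0507
```

>>> jog_arm(
  increments=[
    [[0,0,0,-0.0003,0,-0.0006,1],[0,0,0,-0.0003,0,-0.0006,1]],
  ],
)

```text
time: 9.55
position: [0.456, 0.129, 0.0781]
tool_rot: [0.707, 0.001, -0.002, -0.707]
ft_force: [-1.6, -1.2, 4.7]
grip_width: 0.0506
```

```bash
python3 - <<'E'
from h import *
from scipy.spatial.transform import Rotation as Ro
o=get_obs()
print(o["position"],Ro.from_quat(o["tool_rot"]).as_matrix()[:,1].round(4),o["grip_width"],o["time"],o["ft_force"],o["moment"])
im=camera("side"); cv2.imwrite("pics/s7.png",cv2.resize(im[130:250,200:310,::-1],None,fx=5,fy=5,interpolation=cv2.INTER_CUBIC))
E
```

```text
[0.45598837 0.12901828 0.0781471 ] [-9.e-04 -0.e+00 -1.e+00] 0.05055774497467616 9.55 [-1.63743547 -1.2174466   4.72487372] [-0.18409084  0.26686085 -0.03366103]
```

View pics/s7.png

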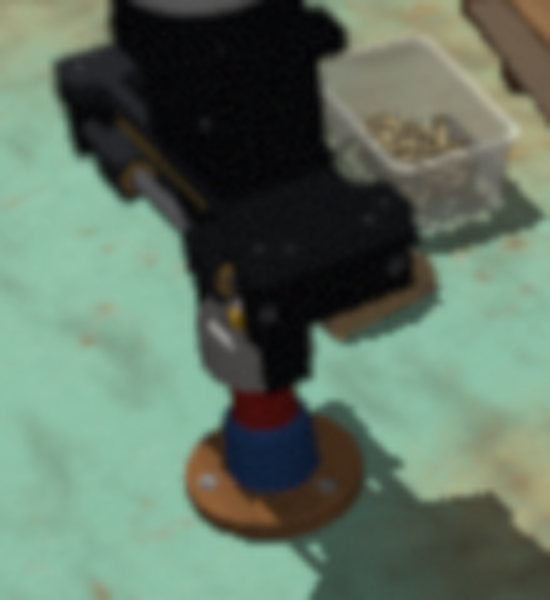

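Contact came at TCP z ≈ 0.078, as expected, with a small side force. I'll ease along it, then soften the grip to 3 N so the collar settles while held.

>>> jog_arm(
  increments=[
    [[0,0,0,-0.0006,-0.0004,-0.0004,1],[0,0,0,-0.0006,-0.0004,-0.0004,1],[0,0,0,-0.0006,-0.0004,-0.0004,1]],
  ],
)

```text
time: 9.9
position: [0.4558, 0.1288, 0.078]
tool_rot: [-0.707, -0.001, 0.001, 0.707]
ft_force: [-1.2, 1.4, 6.4]
grip_width: 0.0498
```

>>> jog_arm(
  increments=[
    [[0,0,0,0,0,0,1],[0,0,0,0,0,0,1],[0,0,0,0,0,0,1]],
  ],
  squeeze=4,
)

```text
time: 10.2
position: [0.4558, 0.1288, 0.078]
tool_rot: [-0.707, -0.001, 0.001, 0.707]
ft_force: [-0.7, 0.0, 3.7]
grip_width: 0.0506
```

```bash
python3 - <<'E'
from h import *
o=get_obs()
print(o["position"],o["grip_width"],o["time"],o["ft_force"],o["moment"])
im=camera("wrist")
z=cv2.resize(im[230:380,250:410,::-1],None,fx=4,fy=4,interpolation=cv2.INTER_NEAREST); cv2.imwrite("pics/w8z.png",z)
E
```

```text
[0.45582521 0.12883082 0.07799657] 0.0505918910152622 10.2 [-0.65498415  0.01818496  3.71972386] [0.07476258 0.14633771 0.01037352]
```

View pics/w8z.png

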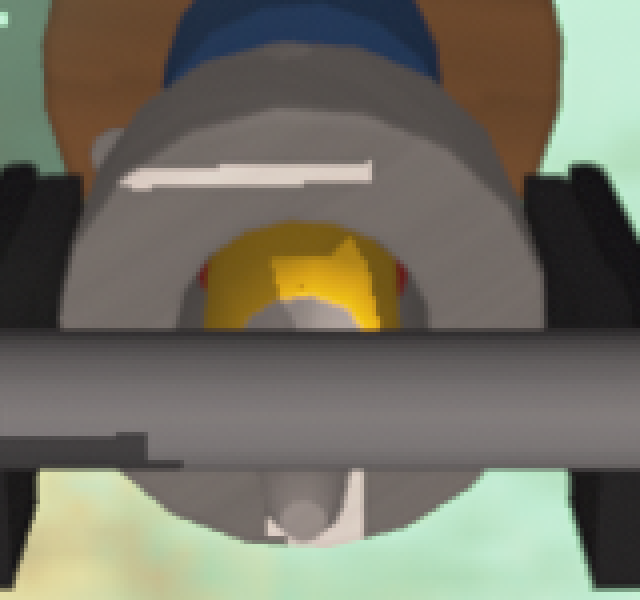

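The collar is seated against red, with yellow centred in the bore. Releasing.

>>> jog_arm(
  increments=[
    [[0,0,0,0,0,0,-0.1],[0,0,0,0,0,0,-0.4],[0,0,0,0,0,0,-0.7],[0,0,0,0,0,0,-1],[0,0,0,0,0,0,-1],[0,0,0,0,0,0,-1]],
  ],
)

```text
time: 10.85
position: [0.4558, 0.1288, 0.0779]
tool_rot: [-0.707, -0.001, 0.001, 0.707]
ft_force: [-0.1, 0.9, 0.3]
grip_width: 0.0815
```

```bash
python3 - <<'E'
from h import *
o=get_obs()
print(o["position"],o["grip_width"],o["time"],o["ft_force"],o["moment"])
im=camera("wrist")
z=cv2.resize(im[220:400,190:460,::-1],None,fx=2.9,fy=2.9,interpolation=cv2.INTER_NEAREST); cv2.imwrite("pics/w9z.png",z)
E
```

```text
[0.45583182 0.12882087 0.07790537] 0.08145924274100648 10.85 [-0.06614803  0.87045462  0.32098976] [ 0.06168786  0.00747554 -0.04766559]
```

View pics/w9z.png

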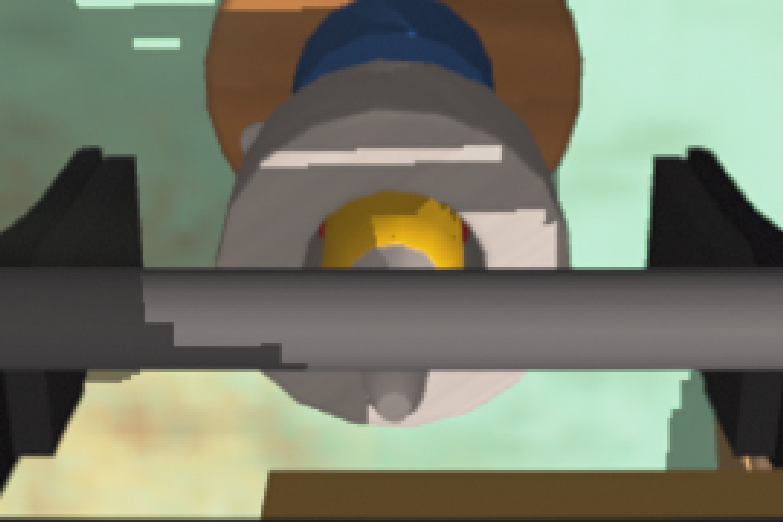

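The fingers are clear on both sides and the collar is seated. Lifting straight up.

>>> jog_arm(
  increments=[
    [[0,0,0,0,0,0,-1],[0,0,0,0,0,0.01,-1],[0,0,0,0,0,0.03,-1],[0,0,0,0,0,0.06,-1],[0,0,0,0,0,0.1,-1],[0,0,0,0,0,0.13,-1],[0,0,0,0,0,0.15,-1],[0,0,0,0,0,0.15,-1]],
  ],
)

```text
time: 11.7
position: [0.4578, 0.129, 0.2314]
tool_rot: [-0.707, -0.004, -0.002, 0.707]
ft_force: [-0.2, -0.4, 0.2]
grip_width: 0.0871
```

>>> jog_arm(
  increments=[
    [[0,0,0,0,0.04,0,-1],[0,0,0,0,0.08,0,-1],[0,0,0,0,0.1,0,-1],[0,0,0,0,0.1,0,-1]],
  ],
)

```text
time: 12.1
position: [0.4569, 0.2309, 0.2305]
tool_rot: [-0.707, -0.005, 0.0, 0.707]
ft_force: [1.0, -0.5, 0.4]
grip_width: 0.0872
```

```bash
python3 - <<'E'
from h import *
o=get_obs()
print(o["position"],o["grip_width"],o["time"],o["ft_force"])
a=camera("wrist");b=camera("side");c=camera("top")
cv2.imwrite("pics/w10.png",a[:,:,::-1])
cv2.imwrite("pics/t10.png",c[:,:,::-1])
cv2.imwrite("pics/s10.png",cv2.resize(b[130:370,200:440,::-1],None,fx=2.5,fy=2.5,interpolation=cv2.INTER_CUBIC))
cv2.imwrite("pics/s10z.png",cv2.resize(b[160:250,200:310,::-1],None,fx=6,fy=6,interpolation=cv2.INTER_CUBIC))
E
```

```text
[0.45691472 0.23094855 0.23049089] 0.08718948638687041 12.1 [ 1.046756   -0.52319855  0.43434894]
```

View pics/w10.png

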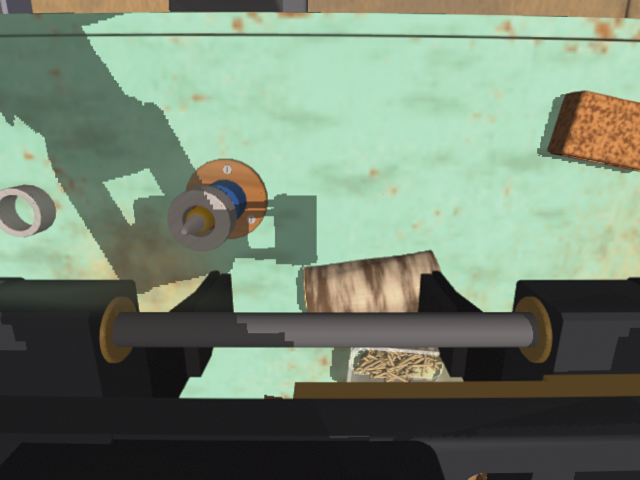

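View pics/s10.png

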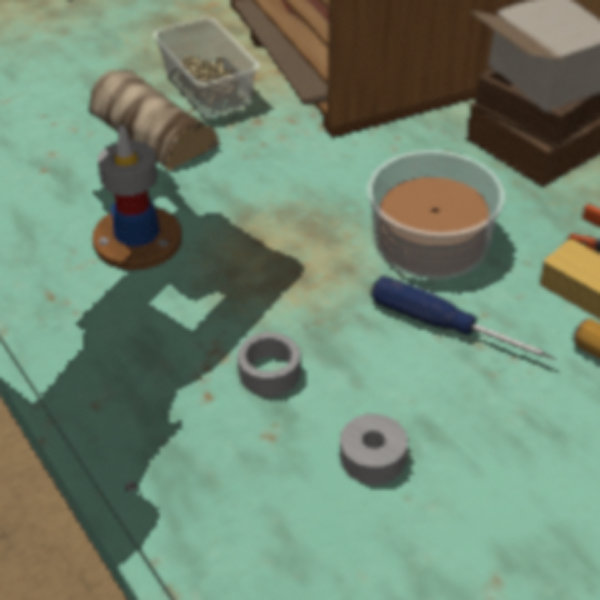

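View pics/s10z.png

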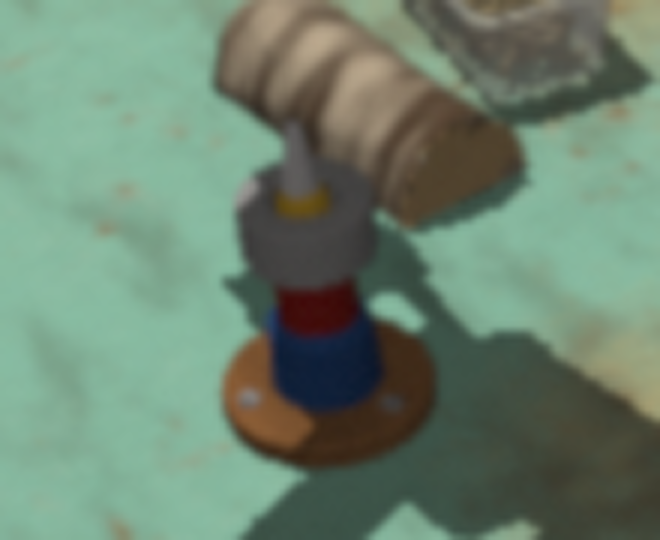

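The side and wrist views show the collar seated level on red, with yellow and the nose protruding. The wide and narrow collars are in place and the gripper is well clear. Handing in.

```bash
python3 - <<'E'
from rig import *
print(hand_in(), get_obs()["time"])
E
```

```text
the job is handed in; nothing more can be done
the job is handed in; nothing more can be done
```

I picked up the middle-bore collar, the right-most one at about (0.518, −0.329). I lowered it over the gauge in the grip until it touched the red shoulder, then let go, lifted straight up and moved clear. The job is handed in.

- **Stop height:** first contact came at TCP height 0.078 m. That puts the collar's underside at about 74 mm, as expected for the red step. The contact force read under 7 N.
- **After release:** the top-face outline in the wrist view matched the held view to about 1 pixel, so the collar looks level. The final side and wrist views show it resting on red with the yellow step and nose through the bore.
- **Other collars:** I didn't touch the narrow and wide collars. In the final side view both are still on the bench, but I did not re-measure their positions.
- **Time:** about 12 s on the robot's clock, against the 43 s limit.

**Disagreements:**
- The cameras differed by 2–5 mm on the gauge's y position. I went with the wrist view and corrected about 1.2 mm after seeing the nose tip through the bore.
- The grip width and wrist view both read the 52 mm collar as about 50 mm, which I took as sensor bias.

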